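# Hang the magnifier on its hook and tug it to check

## Robot

A 6-joint arm with a two-finger parallel gripper is mounted at the origin on the work surface. World frame = base frame: x ahead of the robot, y to its left, z up, the work surface at z = 0. Lengths are in m, angles in degrees, forces in N, time in s.
With the tool pointing down it reaches from about 0.4 to 0.825 m from the base axis. Payload 7 kg.
Tool frame: the origin (TCP) lies at the very end of the fingers, on their centre line; the grasp point (between the pads) lies 19 mm behind it (ctrl.hold_point_z is the distance from the TCP to the grasp point, in m); z points along the fingers, y is the line along which they close (so a half turn about z gives the same grasp; the last joint's range is limited). The gripper opens to 88 mm and grips with 3 to 60 N. Pads are 19 mm wide; open, the fingers measure 130 mm over their backs; the gripper's body (78 mm by 193 mm) begins 47 mm behind the grasp point.
Start: joints at [83.199, 20.546, 0.682, 0, -70.136, -16.507], TCP at [0.267, 0.62, 0.227] pointing down, gripper open.
Joint ranges: [-176.03, 176.03], [-82.01, 121.73], [-58.28, 71.71], [-173.87, 95.51], [-174.79, -0.11], [-173.66, 173.66]. Speed limits (degrees/s): [136.94, 136.94, 172.46, 180, 180, 180].

## Interface

Orientations are given as [roll, pitch, yaw] about the fixed x, y, z axes, in that order (R = Rz(yaw) Ry(pitch) Rx(roll)).
In Python, from plant import sensors, viewer, workorder, ctrl gives the robot as it stands.
- The arm moves only by the shell command python3 -m pendant 'ROWS'. ROWS is JSON, a list of rows, each a list of 3 entries, a list of its own where there are three numbers: the opening, from -1 (shut) to 1 (fully open), so that 0 is half open, then the shift along the tool's x, y, z in m, then the turn, a rotation vector about the tool's x, y, z in degrees. A call has 1 to 10 rows; each row is the pose to reach, as a shift and turn from the pose commanded when the call began, along the tool's axes at that moment; what a row does not reach only later rows make up. A row lasts 1/12 s, in which the tool goes at most 41.7 mm and 7.16 degrees, less where a joint would pass 70% of its speed; a pose out of reach is approached as far as the arm can. A call with a gripper value outside its range is refused whole. The fingers move at their own pace and stop on an object; the grip force is fixed at half the most. Time passes only in rows, so rows that repeat a pose let the fingers close. It gives the time, the measured TCP pose, the force, the opening and the grip force at its end, in the units of the state.
- sensors.get_obs(): the state, without advancing time (a new reading comes with each control period).
- viewer.snapshot(name): name is "side" or "top"; returns the picture (420x560x3 uint8, red, green, blue); there is no depth.
- viewer.camera_params(name): a dict with "fx", "fy", "cx", "cy" (pixels), "extrinsics" (4x4, takes a point from world to camera coordinates). Camera axes: x right, y up, looking along -z (the intrinsics and any distortion apply to the point x, -y, -z); pixel columns grow to the right and rows downward; lengths in m; the calibration is good to about 2 mm. A picture is of the moment at which its call begins. camera_params takes no time and is no camera call.
- workorder.close_job(): hands the job in; it is judged then, once.
The state is a dict: "clock": time; "joint_pos": joint angles; "qvel": joint speeds; "tau": joint torques, N m; "tool_pos": TCP position; "orientation": TCP orientation; "force": force on the tool from outside, world axes, zero at the start; "moment": the same for the moment, N m; "opening": finger opening in m; "gripper_force": force on a finger pad.
Only numpy, scipy, OpenCV 4.12 (cv2) and the standard library are available. Lean on these libraries where they do the work, as an engineer would, in place of code of your own. Each camera call takes 0.05 s, during which the arm holds its last target. There are 200 camera calls.

## Task

Lift the red-handled magnifier straight up out of its wooden cradle and hang it by the steel window under its handle on the hook of the stand, seated in the dip of the hook. Before letting go, tug it down gently, with about 8 N for one second and never 16 N or more, to confirm that it is held; then let go and leave it hanging there at rest, without disturbing the cup, the jar or the brush.

Things in the scene. Friction and masses are not known exactly. Their poses are not given: they have to be found in the camera images.
- loupe_grip (a point): Centre of the magnifier's red handle, 22 mm wide (this point's y), 14 mm thick (x), 45 mm tall (z, up). Take it from above, fingers closing along y. The magnifier is loose, 0.13 to 0.25 kg, stands upright, 155 mm tall in all; its underside is 132.5 mm below this point. Under the handle: a steel bridge 36 mm wide, 8 mm high; then the hanging window; then the lens frame.
- loupe_eye (a point): Middle of the top edge of the magnifier's hanging window: the underside of the steel bridge, which comes to rest on the hook; 30.5 mm below the handle's centre, same axes. The window is open right through along x, 24 mm wide (y), 42 mm high (from this point down), in steel 8 mm thick (x).
- loupe_lens (a point): Centre of the magnifier's black lens frame, 76 mm wide (y), 60 mm tall, 12 mm thick (x); 72 mm below the top edge of the window. Same axes as the handle.
- cradle: Fixed light wooden holder, an open box 28 x 92 x 40 mm (x, y, z), walls 5 mm, in which the magnifier stands, with the same yaw within 0.05 rad; it lifts out straight up. Origin at the centre of its underside.
- saddle (a point): Nominal seat: top of the round hook bar in its dip. Site +x runs along the hook to the post (axis 70 mm away), the free end points to -x, z is up. The hook was set by hand: the true seat is anywhere from 9 mm below to 9 mm above this point (does not slip); find it by feel or sight. The hook is springy: it yields downward about 1 mm per 9 N.
- tip (a point): Nominal end of the hook, 18 mm from the saddle point along -x and 12 mm above it (same axes and same unknown height error). The 7 mm bar dips over 12 mm about the saddle, with sloping ends: up 12 mm to this tip, up 5 mm to the straight bar on the post side. The window, square to the hook, passes the tip along +x with its top edge 23 mm above the saddle point, whatever the height error.
- stand: Fixed steel hook stand: round foot 100 mm across, 12 mm high, upright post 14 mm thick and 200 mm tall, black clamp carrying the hook at about 170 mm. Origin at the centre of the underside; the hook points along -x.
- cup_mid (a point): Middle of a loose yellow cup, 68 mm across, 70 mm tall; to be left alone.
- jar_mid (a point): Middle of a loose amber jar, 52 mm across, 60 mm tall; to be left alone.
- brush_mid (a point): A loose brush lying on the table, 200 mm long; this point is its middle, 10 mm above the table; to be left alone.
Things that resemble listed ones, but are neither listed nor needed, are in the scene too. Of the things like the stand, leave any that is green or turquoise; of the rest the smaller one is meant.

How it is judged:
By the outcome, as a careful person would: the job done as asked, in the order asked, and still so for the second after the job is handed in, with the robot touching nothing.
It also fails if it takes over 56 s, if anything falls off the work surface, if the arm or the gripper's body presses on something with over 40 N, if the wrist force passes 120 N, or if a joint passes its speed limit or range.

## Working session

There is one attempt and no reset: what is moved stays moved. The work goes in short steps, Python scripts to look and compute and a shell command to move; the robot and the scene stay as the last step left them, time stands still between calls to the robot, and variables do not carry over. Pictures are saved under pics/ and viewed, at most 10 in all, crops included, and the job is handed in when it is done.

```bash
ls; mkdir -p pics; python3 - <<'E'
from plant import sensors, viewer, ctrl
import cv2, numpy as np
print(sensors.get_obs(), ctrl.hold_point_z)
for n in("side","top"):
    cv2.imwrite(f"pics/{n}0.png",viewer.snapshot(n)[:,:,::-1]); print(viewer.camera_params(n))
E
```

```text
pics
{'clock': 0.0, 'joint_pos': array([ 8.31992880e+01,  2.05904466e+01,  6.32901337e-01, -1.95461716e-02,
       -7.01370021e+01, -1.65069750e+01]), 'qvel': array([ 0.01667691,  0.02872448, -0.05534424, -0.02806022,  0.06715432,
        0.0521567 ]), 'tau': array([ 4.29944259e-05, -5.82723427e+01,  2.93049020e+01,  6.99758381e+00,
        7.00752513e-03, -1.61427911e-04]), 'tool_pos': array([0.26690831, 0.6194388 , 0.22562904]), 'orientation': array([ 1.79904128e+02, -9.24909014e-03, -2.33143357e+01]), 'force': array([-0.29272478, -0.45924131, -0.07111095]), 'moment': array([-0.03412304, -0.05545012,  0.00196046]), 'gripper_force': 0.0, 'opening': 0.08753579069969837} 0.0188
{'fx': 403.5390888288019, 'fy': 403.5390888288019, 'cx': 284.4079392198675, 'cy': 218.22014245126888, 'extrinsics': array([[ 0.92874179, -0.37061966, -0.00893079, -0.52182855],
       [ 0.2059462 ,  0.49575355,  0.84369104, -0.14930468],
       [-0.30826102, -0.78541039,  0.53675475, -0.92024632],
       [ 0.        ,  0.        ,  0.        ,  1.        ]])}
{'fx': 388.23526514171215, 'fy': 388.23526514171215, 'cx': 276.92965570448223, 'cy': 208.55413820554506, 'extrinsics': array([[-0.01153814, -0.99980211,  0.01620546, -0.12128695],
       [ 0.99544368, -0.00995076,  0.09483074, -0.52970597],
       [-0.09465072,  0.01722579,  0.9953615 , -1.12116465],
       [ 0.        ,  0.        ,  0.        ,  1.        ]])}
```

View pics/side0.png

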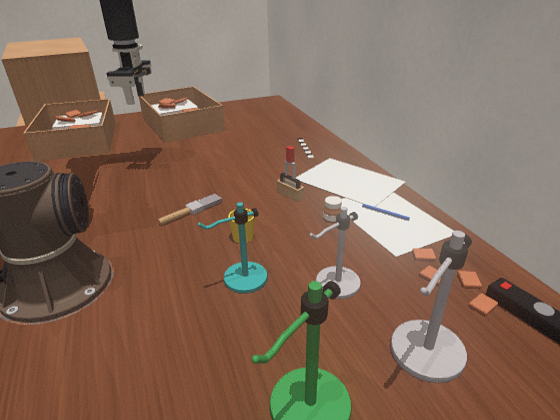

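View pics/top0.png

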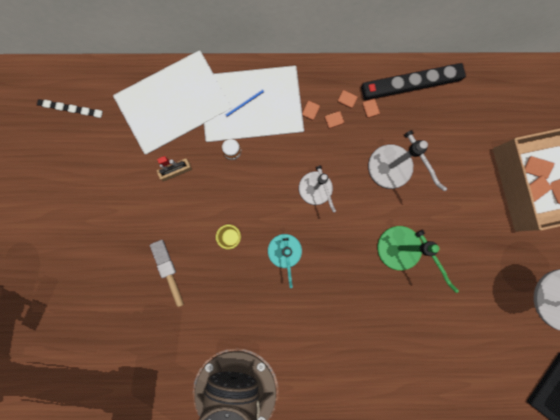

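Side view: the grey mid stand is at about (340,282), and the magnifier's handle is at about (290,155). In the top view the stand foot is at (316,188) and the handle at (163,160). The other stands are turquoise, green and a larger grey one. Next I'll view enlarged crops.

```bash
cat > h.py <<'E'
import cv2, numpy as np
from plant import sensors, viewer
from scipy.optimize import least_squares
def crop(img,c0,r0,w,h,s):
    o=cv2.resize(img[r0:r0+h,c0:c0+w],None,fx=s,fy=s,interpolation=cv2.INTER_CUBIC)
    for c in range(-(-c0//10)*10,c0+w,10):
        x=int((c-c0+.5)*s); cv2.line(o,(x,0),(x,6),(255,0,255),1); cv2.putText(o,str(c),(x-10,16),0,.35,(255,255,0),1)
    for r in range(-(-r0//10)*10,r0+h,10):
        y=int((r-r0+.5)*s); cv2.line(o,(0,y),(6,y),(255,0,255),1); cv2.putText(o,str(r),(8,y+4),0,.35,(255,255,0),1)
    return o
def compose(name,*crops):
    H=max(c.shape[0] for c in crops)
    cv2.imwrite(name,np.hstack([cv2.copyMakeBorder(c,0,H-c.shape[0],0,4,0) for c in crops]))
P={n:viewer.camera_params(n) for n in("side","top")}
def proj(n,X):
    p=P[n]; c=p["extrinsics"]@np.r_[X,1]; return np.array([p["cx"]+p["fx"]*c[0]/-c[2],p["cy"]-p["fy"]*c[1]/-c[2]])
def ray(n,u,z):  # point at height z on pixel u
    return least_squares(lambda q:proj(n,np.r_[q,z])-u,[.4,0]).x
def tri(us,ut):
    r=least_squares(lambda X:np.r_[proj("side",X)-us,proj("top",X)-ut],[.5,0,.1]); return r.x.round(4),np.abs(r.fun).max().round(2)
E
python3 - <<'E'
from h import *
s=cv2.imread("pics/side0.png");t=cv2.imread("pics/top0.png")
compose("pics/s1.png",crop(s,268,140,50,66,6),crop(s,300,198,72,100,6))
compose("pics/t1.png",crop(t,150,145,50,45,7),crop(t,292,160,60,60,7))
E
```

```text
(no output)
```

View pics/s1.png

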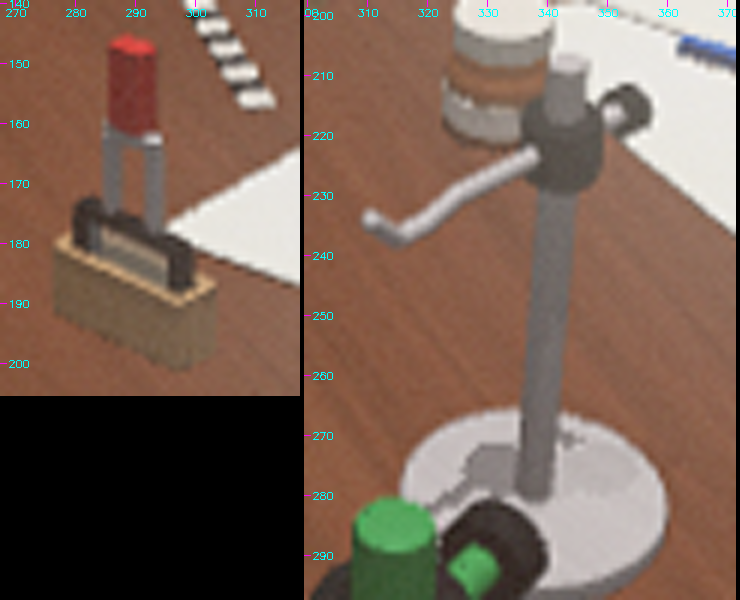

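View pics/t1.png

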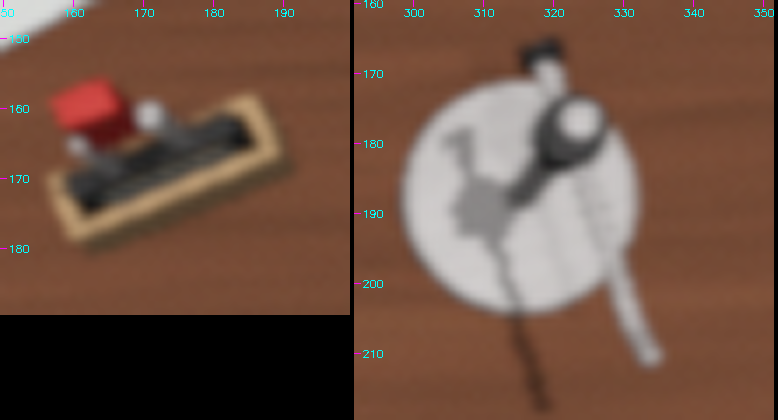

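```bash
python3 - <<'E'
from h import *
print("handle top",tri([289.3,146.7],[161.9,159.5]))
print("tip end",tri([310.2,233.2],[333.8,210.9]))
print("post top",tri([343.8,208.2],[323.6,176.6]))
f=ray("top",[315.2,187.7],.012);print("foot",f, ray("side",[337.7,280],.012))
C=np.array([ray("top",u,.04) for u in [(185.5,157.8),(190.2,166.6),(160.2,178.8),(155.9,169.5)]])
print("cradle",C.mean(0)); 
for i in range(4): d=C[(i+1)%4]-C[i]; print(np.hypot(*d).round(4),np.degrees(np.arctan2(d[1],d[0])).round(1))
Cs=[ray("side",u,.04) for u in [(276.7,179.2),(298.3,190.3),(303.5,186.7)]];print("side rim",np.round(Cs,4), "from top",C.round(4))
for z in(.17,.18): 
  a=ray("top",[333.8,210.9],z); b=ray("top",[328.8,193.8],z); print("hookdir",np.degrees(np.arctan2(*(b-a)[::-1])), a)
E
```

```text
handle top (array([0.6482, 0.1756, 0.1615]), np.float64(0.18))
tip end (array([ 0.5077, -0.2707,  0.1782]), np.float64(0.49))
post top (array([ 0.5933, -0.2437,  0.1989]), np.float64(0.47))
foot [ 0.59165852 -0.24324213] [ 0.59287591 -0.24480515]
cradle [0.64922511 0.17707525]
0.0299 -152.0
0.0941 112.2
0.0306 25.2
0.0927 -68.3
side rim [[0.6242 0.2204]
 [0.6577 0.1276]
 [0.6813 0.1424]] from top [[0.6799 0.1408]
 [0.6535 0.1267]
 [0.6179 0.2139]
 [0.6456 0.2269]]
hookdir 14.883522330154815 [ 0.50712238 -0.27159965]
hookdir 14.883522330151386 [ 0.50624729 -0.26995284]
```

```bash
cat >> h.py <<'E'
def move(x,y,z,yaw,base=None):
    o=sensors.get_obs(); p=o["tool_pos"] if base is None else np.array(base[:3]); ps=o["orientation"][2] if base is None else base[3]
    a=np.radians(ps); d=np.array([x,y,z])-p
    print("clock",o["clock"],"shift",np.round([d[0]*np.cos(a)+d[1]*np.sin(a),d[0]*np.sin(a)-d[1]*np.cos(a),-d[2]],4),"turn z",round(-(yaw-ps),2))
E
python3 - <<'E'
from h import *
a=np.radians(17.3);D=np.array([np.cos(a),np.sin(a)]);post=np.array([.5925,-.2438])
r=least_squares(lambda q:proj("side",np.r_[post-D*q[0],q[1]])-[315.8,237.2],[.07,.17]).x;print("dip centre dist,z",r)
r=least_squares(lambda q:proj("side",np.r_[post-D*q[0],q[1]])-[310.2,233.2],[.07,.17]).x;print("tip dist,z",r)
print("gr tip",tri([260,357],[455,289]),"gr post",tri([315,287],[432,248]))
print("tq tip",tri([202,225],[291,285]),"tq post",tri([240,208],[287,252]))
move(.649,.176,.225,22,(.267,.62,.227,-23.3))
E
```

```text
dip centre dist,z [0.07233733 0.16123674]
tip dist,z [0.0875882  0.17743522]
gr tip (array([ 0.3147, -0.5476,  0.2337]), np.float64(1.41)) gr post (array([ 0.4119, -0.4876,  0.2564]), np.float64(0.98))
tq tip (array([ 0.3225, -0.1582,  0.1751]), np.float64(1.0)) tq post (array([ 0.4051, -0.1486,  0.1901]), np.float64(0.76))
clock 0.1 shift [0.5265 0.2567 0.002 ] turn z -45.3
```

```bash
python3 -m pendant '[[1,[0.263,0.128,0.0],[0,0,-23]],[1,[0.263,0.128,0.0],[0,0,-23]],[1,[0.263,0.128,0.0],[0,0,-23]],[1,[0.263,0.128,0.0],[0,0,-23]],[1,[0.263,0.128,0.0],[0,0,-23]],[1,[0.263,0.128,0.0],[0,0,-23]],[1,[0.263,0.128,0.0],[0,0,-23]],[1,[0.263,0.128,0.0],[0,0,-23]],[1,[0.263,0.128,0.0],[0,0,-23]],[1,[0.263,0.128,0.0],[0,0,-23]]]'; python3 - <<'E'
from h import *
move(.649,.176,.225,22)
E
```

```text
clock: 0.93
tool_pos: [0.4581, 0.398, 0.2263]
orientation: [180.0, 0.0, -0.4]
force: [0.1, -0.7, 0.2]
opening: 0.088
gripper_force: 0.0
clock 0.9333 shift [0.1924 0.2207 0.0013] turn z -22.38
```

```bash
python3 -m pendant '[[0,[0.192,0.220,0.0],[0,0,-22.4]],[0,[0.192,0.220,0.0],[0,0,-22.4]],[0,[0.192,0.220,0.0],[0,0,-22.4]],[0,[0.192,0.220,0.0],[0,0,-22.4]],[0,[0.192,0.220,0.0],[0,0,-22.4]],[0,[0.192,0.220,0.0],[0,0,-22.4]],[0,[0.192,0.220,0.0],[0,0,-22.4]],[0,[0.192,0.220,0.0],[0,0,-22.4]],[0,[0.192,0.220,0.0],[0,0,-22.4]],[0,[0.192,0.220,0.0],[0,0,-22.4]]]'; python3 - <<'E'
from h import *
s=viewer.snapshot("side")[:,:,::-1];t=viewer.snapshot("top")[:,:,::-1]
compose("pics/g2.png",crop(np.ascontiguousarray(s),250,80,80,125,4),crop(np.ascontiguousarray(t),110,110,110,110,4))
move(.649,.176,.119,22)
E
```

```text
clock: 1.77
tool_pos: [0.6485, 0.1781, 0.2258]
orientation: [-180.0, 0.1, 22.1]
force: [-0.1, -0.0, -0.2]
opening: 0.0439
gripper_force: 0.0
clock 1.8667 shift [-0.0002  0.0031  0.1074] turn z 0.2
```

View pics/g2.png

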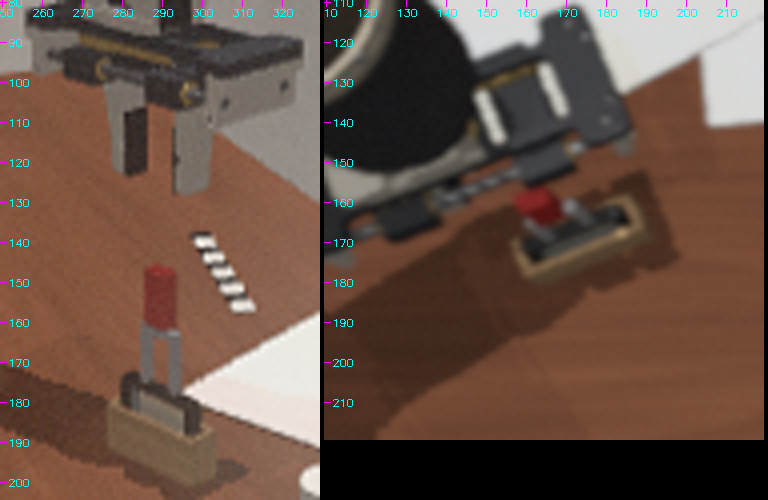

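The gripper hangs open over the handle: the finger mid-gap is at about (288,125) and the handle top at (290,147) in the side view, aligned. Descending now.

```bash
python3 -m pendant '[[0,[0,0.002,0.03],[0,0,0]],[0,[0,0.002,0.05],[0,0,0]],[0,[0,0.002,0.07],[0,0,0]],[0,[0,0.002,0.09],[0,0,0]],[0,[0,0.002,0.105],[0,0,0]],[0,[0,0.002,0.107],[0,0,0]],[0,[0,0.002,0.107],[0,0,0]],[0,[0,0.002,0.107],[0,0,0]]]'; python3 -c "
from h import *
move(.649,.176,.119,22)"
```

```text
clock: 2.53
tool_pos: [0.6497, 0.1766, 0.1208]
orientation: [180.0, -0.1, 22.2]
force: [1.0, -0.5, 1.2]
opening: 0.0438
gripper_force: 0.0
clock 2.5333 shift [-0.0009  0.0003  0.0018] turn z 0.19
```

```bash
python3 -m pendant '[[-1,[0,0,0],[0,0,0]],[-1,[0,0,0],[0,0,0]],[-1,[0,0,0],[0,0,0]],[-1,[0,0,0],[0,0,0]],[-1,[0,0,0],[0,0,0]],[-1,[0,0,0],[0,0,0]],[-1,[0,0,0],[0,0,0]],[-1,[0,0,0],[0,0,0]]]'
```

```text
clock: 3.2
tool_pos: [0.6497, 0.1755, 0.1198]
orientation: [-180.0, -0.0, 22.1]
force: [-0.9, 0.3, 3.1]
opening: 0.0216
gripper_force: 30.0
```

```bash
python3 -m pendant '[[-1,[0,0,-0.005],[0,0,0]],[-1,[0,0,-0.013],[0,0,0]],[-1,[0,0,-0.022],[0,0,0]],[-1,[0,0,-0.033],[0,0,0]],[-1,[0,0,-0.047],[0,0,0]],[-1,[0,0,-0.065],[0,0,0]],[-1,[0,0,-0.09],[0,0,0]],[-1,[0,0,-0.12],[0,0,0]],[-1,[0,0,-0.15],[0,0,0]],[-1,[0,0,-0.17],[0,0,0]]]'
python3 -m pendant '[[-1,[0,0,-0.015],[0,0,0]],[-1,[0,0,-0.028],[0,0,0]],[-1,[0,0,-0.035],[0,0,0]],[-1,[0,0,-0.037],[0,0,0]],[-1,[0,0,-0.037],[0,0,0]],[-1,[0,0,-0.037],[0,0,0]]]'
python3 - <<'E'
from h import *
a=np.radians(17.3)
p=np.array([.5253,-.265])-.05*np.array([np.cos(a),np.sin(a)]);print(p)
move(*p,.325,17.3)
cv2.imwrite("pics/side3.png",viewer.snapshot("side")[:,:,::-1])
E
```

```text
clock: 4.03
tool_pos: [0.6503, 0.1753, 0.2944]
orientation: [180.0, -0.3, 22.1]
force: [0.5, 0.6, -0.8]
opening: 0.022
gripper_force: 30.0
clock: 4.53
tool_pos: [0.6492, 0.1753, 0.3258]
orientation: [-180.0, 0.1, 22.1]
force: [-0.0, -0.7, -2.7]
opening: 0.0217
gripper_force: 30.0
[ 0.47756196 -0.27986874]
clock 4.5333 shift [-0.3302  0.3573  0.0008] turn z 4.79
```

View pics/side3.png

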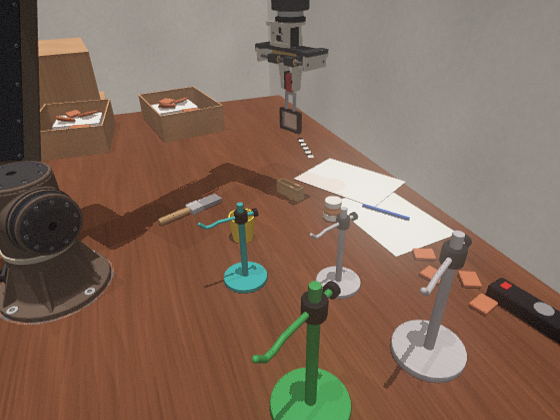

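The magnifier is out of the cradle, upright in the gripper, with its frame at about (290,120). Now carrying it to the hook.

```bash
python3 -m pendant '[[-1,[-0.015,0.016,0],[0,0,0]],[-1,[-0.035,0.038,0],[0,0,0.5]],[-1,[-0.06,0.065,0],[0,0,1]],[-1,[-0.085,0.092,0],[0,0,1.5]],[-1,[-0.11,0.119,0],[0,0,2]],[-1,[-0.135,0.146,0],[0,0,2.5]],[-1,[-0.16,0.173,0],[0,0,3]],[-1,[-0.185,0.2,0],[0,0,3.5]],[-1,[-0.21,0.227,0],[0,0,4]],[-1,[-0.235,0.254,0],[0,0,4.8]]]'
python3 -c "
from h import *
move(.4776,-.2799,.325,17.3)"
```

```text
clock: 5.42
tool_pos: [0.526, -0.1498, 0.3259]
orientation: [-180.0, 0.1, 17.3]
force: [0.6, -0.5, -1.8]
opening: 0.0221
gripper_force: 30.0
clock 5.4167 shift [-0.0849  0.1099  0.0009] turn z -0.01
```

```bash
python3 -m pendant '[[-1,[-0.022,0.027,0],[0,0,0]],[-1,[-0.044,0.055,0],[0,0,0]],[-1,[-0.063,0.082,0],[0,0,0]],[-1,[-0.077,0.1,0],[0,0,0]],[-1,[-0.084,0.109,0],[0,0,0]],[-1,[-0.085,0.110,0],[0,0,0]],[-1,[-0.085,0.110,0],[0,0,0]],[-1,[-0.085,0.110,0],[0,0,0]]]'
python3 -c "
from h import *
# eye z = tcp+.019+.001-.0305 ; want .165+.023=.188
move(.4776,-.2799,.200,17.3)"
```

```text
clock: 6.08
tool_pos: [0.479, -0.278, 0.3261]
orientation: [-180.0, 0.0, 17.3]
force: [-0.3, 0.5, -1.6]
opening: 0.0214
gripper_force: 30.0
clock 6.0833 shift [-0.0019  0.0014  0.1261] turn z -0.0
```

```bash
python3 -m pendant '[[-1,[0,0,0.012],[0,0,0]],[-1,[0,0,0.032],[0,0,0]],[-1,[0,0,0.056],[0,0,0]],[-1,[0,0,0.08],[0,0,0]],[-1,[-0.001,0.001,0.104],[0,0,0]],[-1,[-0.001,0.001,0.12],[0,0,0]],[-1,[-0.001,0.001,0.126],[0,0,0]],[-1,[-0.001,0.001,0.126],[0,0,0]],[-1,[-0.001,0.001,0.126],[0,0,0]]]'
python3 - <<'E'
from h import *
s=viewer.snapshot("side")[:,:,::-1];t=viewer.snapshot("top")[:,:,::-1]
compose("pics/h4.png",crop(np.ascontiguousarray(s),285,175,75,85,6),crop(np.ascontiguousarray(t),300,170,55,75,6))
move(.4776,-.2799,.200,17.3)
E
```

```text
clock: 6.83
tool_pos: [0.479, -0.2795, 0.2013]
orientation: [180.0, -0.0, 17.4]
force: [0.3, -0.4, -1.1]
opening: 0.0219
gripper_force: 30.0
clock 6.9333 shift [-0.0016 -0.0004  0.002 ] turn z 0.04
```

View pics/h4.png

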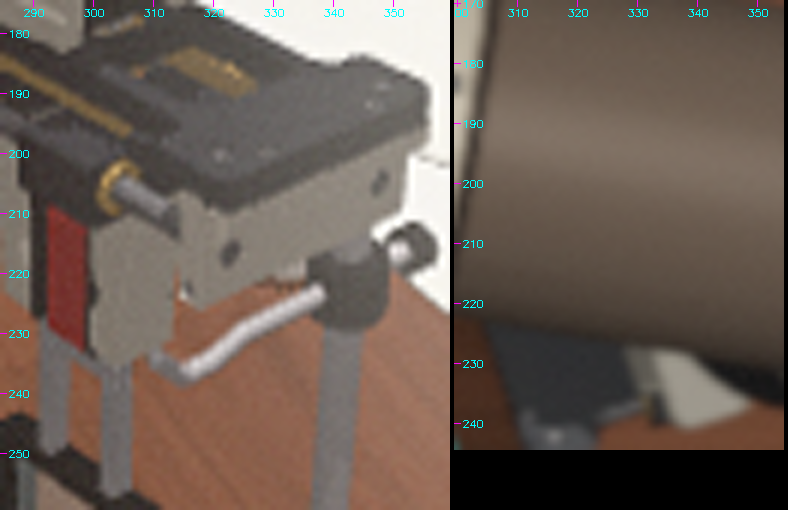

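The side view shows the window legs at about (294,240) and (303,245), just outboard of the hook tip (311,233). I'll check the lateral alignment by projection.

```bash
python3 - <<'E'
from h import *
a=np.radians(17.3);D=np.array([np.cos(a),np.sin(a),0]);L=np.array([-D[1],D[0],0])
o=sensors.get_obs();T=o["tool_pos"];eye=T-[0,0,.0122]
for n,v in [("bridge lo L",eye+.015*L),("bridge lo R",eye-.015*L),("legs at -20 L",eye+.015*L-[0,0,.02]),("R",eye-.015*L-[0,0,.02]),("lens top L",eye+.038*L-[0,0,.042]),("R",eye-.038*L-[0,0,.042]),("handle bot R front",eye+[0,0,.008]-.011*L-.007*D)]: print(n,proj("side",v).round(1))
S=np.array([.5253,-.265,.165]);d=S-eye
print("along",d@D,"lateral",d@L,"dz",d[2]); print(proj("side",S),proj("side",S-.018*D+[0,0,.012]))
E
```

```text
bridge lo L [292.9 230.5]
bridge lo R [303.5 237.6]
legs at -20 L [292.9 239.2]
R [303.3 246.4]
lens top L [285.3 243.1]
R [311.3 261.8]
handle bot R front [299.2 234.4]
along 0.048342913721918894 lateral 0.00047747267570161494 dz -0.024822510868142328
[316.66123764 235.32124328] [309.94367158 233.61397615]
```

```bash
python3 -m pendant '[[-1,[0.004,0,0.001],[0,0,0]],[-1,[0.009,0,0.001],[0,0,0]],[-1,[0.014,0,0.001],[0,0,0]],[-1,[0.019,0,0.001],[0,0,0]],[-1,[0.024,0,0.001],[0,0,0]],[-1,[0.027,0,0.001],[0,0,0]],[-1,[0.027,0,0.001],[0,0,0]]]'
python3 -m pendant '[[-1,[0.005,0,0],[0,0,0]],[-1,[0.01,0,0],[0,0,0]],[-1,[0.015,0,0],[0,0,0]],[-1,[0.019,0,0],[0,0,0]],[-1,[0.021,0,0],[0,0,0]],[-1,[0.021,0,0],[0,0,0]],[-1,[0.021,0,0],[0,0,0]]]'
python3 - <<'E'
from h import *
s=viewer.snapshot("side")[:,:,::-1]
compose("pics/h5.png",crop(np.ascontiguousarray(s),285,175,75,100,6))
F=[]
for i in range(6): F.append(sensors.get_obs()["force"]); viewer.snapshot("side")
print(np.mean(F,0),np.std(F,0)); move(.5253,-.265,.2,17.3)
E
```

```text
clock: 7.52
tool_pos: [0.5047, -0.2717, 0.1994]
orientation: [-180.0, 0.0, 17.3]
force: [0.4, -0.0, -1.0]
opening: 0.0216
gripper_force: 30.0
clock: 8.1
tool_pos: [0.524, -0.2655, 0.1994]
orientation: [-180.0, 0.0, 17.3]
force: [0.3, -0.3, -2.0]
opening: 0.0215
gripper_force: 30.0
[-0.20849561 -0.30475058 -1.78146932] [0.41564768 0.5553299  0.37767429]
clock 8.45 shift [ 0.0015 -0.0002 -0.0004] turn z -0.02
```

View pics/h5.png

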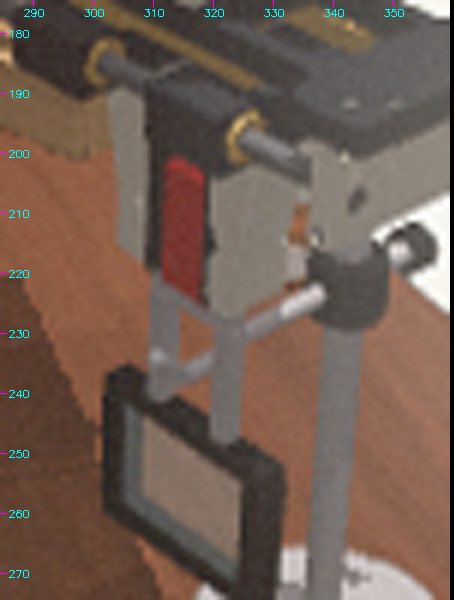

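The hook tip (311,234) now shows through the window, and the bar passes behind the right leg at (323,232), so it is threaded. Now lowering until contact.

```bash
python3 -m pendant '[[-1,[0.001,0,0.003],[0,0,0]],[-1,[0.001,0,0.006],[0,0,0]],[-1,[0.001,0,0.009],[0,0,0]],[-1,[0.001,0,0.012],[0,0,0]],[-1,[0.001,0,0.014],[0,0,0]],[-1,[0.001,0,0.0155],[0,0,0]],[-1,[0.001,0,0.0155],[0,0,0]],[-1,[0.001,0,0.0155],[0,0,0]]]'
for i in 1 ; do python3 -m pendant '[[-1,[0,0,0.0005],[0,0,0]],[-1,[0,0,0.001],[0,0,0]],[-1,[0,0,0.0015],[0,0,0]],[-1,[0,0,0.0015],[0,0,0]]]'; done
```

```text
clock: 9.12
tool_pos: [0.525, -0.2653, 0.184]
orientation: [-180.0, 0.0, 17.3]
force: [-0.5, -0.4, -1.9]
opening: 0.0219
gripper_force: 30.0
clock: 9.45
tool_pos: [0.525, -0.2653, 0.1825]
orientation: [-180.0, -0.0, 17.3]
force: [-0.0, 0.6, -2.0]
opening: 0.0217
gripper_force: 30.0
```

```bash
python3 -m pendant '[[-1,[0,0,0.0005],[0,0,0]],[-1,[0,0,0.001],[0,0,0]],[-1,[0,0,0.0015],[0,0,0]],[-1,[0,0,0.0015],[0,0,0]]]'; python3 -m pendant '[[-1,[0,0,0.0005],[0,0,0]],[-1,[0,0,0.001],[0,0,0]],[-1,[0,0,0.001],[0,0,0]]]'
```

```text
clock: 9.78
tool_pos: [0.525, -0.2653, 0.1809]
orientation: [-180.0, 0.0, 17.3]
force: [-0.4, -0.0, -1.0]
opening: 0.022
gripper_force: 30.0
clock: 10.03
tool_pos: [0.5249, -0.2653, 0.1799]
orientation: [-180.0, 0.0, 17.3]
force: [0.1, -0.4, -2.1]
opening: 0.0219
gripper_force: 30.0
```

```bash
python3 -m pendant '[[-1,[0,0,0.0005],[0,0,0]],[-1,[0,0,0.001],[0,0,0]],[-1,[0,0,0.001],[0,0,0]]]'
```

```text
clock: 10.28
tool_pos: [0.5249, -0.2653, 0.1789]
orientation: [-180.0, 0.0, 17.3]
force: [0.2, 0.5, -1.3]
opening: 0.0217
gripper_force: 30.0
```

```bash
python3 -m pendant '[[-1,[0,0,0.0005],[0,0,0]],[-1,[0,0,0.001],[0,0,0]],[-1,[0,0,0.001],[0,0,0]]]'
```

```text
clock: 10.53
tool_pos: [0.5251, -0.2654, 0.1781]
orientation: [180.0, -0.0, 17.3]
force: [0.0, 0.3, -1.2]
opening: 0.0219
gripper_force: 30.0
```

```bash
python3 -m pendant '[[-1,[0,0,0.0005],[0,0,0]],[-1,[0,0,0.001],[0,0,0]],[-1,[0,0,0.001],[0,0,0]]]'
```

```text
clock: 10.78
tool_pos: [0.5251, -0.2654, 0.1774]
orientation: [180.0, -0.0, 17.3]
force: [-1.8, 0.9, 1.8]
opening: 0.0218
gripper_force: 30.0
```

```bash
cat > f.py <<'E'
from h import *
F=[]
for i in range(5): viewer.snapshot("side"); F.append(sensors.get_obs()["force"])
F=np.mean(F,0);a=np.radians(17.3);o=sensors.get_obs()
print("along",F[0]*np.cos(a)+F[1]*np.sin(a),"lat",-F[0]*np.sin(a)+F[1]*np.cos(a),"up",F[2],o["moment"].round(3),o["tool_pos"].round(4),o["clock"])
E
python3 f.py;  python3 -m pendant '[[-1,[0,0,0.0003],[0,0,0]],[-1,[0,0,0.0003],[0,0,0]]]'; python3 f.py
```

```text
along -0.4138147933517337 lat 0.6728232279899264 up 1.6818828246390614 [-0.006  0.289  0.025] [ 0.5251 -0.2654  0.1773] 11.0333
clock: 11.2
tool_pos: [0.5251, -0.2654, 0.177]
orientation: [180.0, -0.0, 17.3]
force: [-0.7, 1.5, 3.6]
opening: 0.0219
gripper_force: 30.0
along -0.49726620290303214 lat 0.6310519367352463 up 3.6737953897031295 [0.081 0.309 0.027] [ 0.5251 -0.2654  0.1769] 11.45
```

```bash
python3 -m pendant '[[-1,[0,0,-0.002],[0,0,0]],[-1,[-0.003,0,-0.002],[0,0,0]],[-1,[-0.003,0,-0.001],[0,0,0]],[-1,[-0.003,0,-0.0005],[0,0,0]],[-1,[-0.003,0,-0.0005],[0,0,0]]]'; python3 f.py
```

```text
clock: 11.87
tool_pos: [0.5226, -0.2662, 0.1776]
orientation: [180.0, -0.0, 17.3]
force: [2.2, 1.3, 4.1]
opening: 0.0216
gripper_force: 30.0
along 1.8621078899267798 lat 0.9059515053251528 up 4.013319578504256 [ 0.401 -0.881  0.013] [ 0.5225 -0.2662  0.1775] 12.1167
```

```bash
python3 -m pendant '[[-1,[0,0,-0.0015],[0,0,0]],[-1,[0.0045,0,-0.0015],[0,0,0]],[-1,[0.0045,0,-0.0005],[0,0,0]],[-1,[0.0045,0,0.0005],[0,0,0]],[-1,[0.0045,0,0.0005],[0,0,0]]]'; python3 f.py
```

```text
clock: 12.53
tool_pos: [0.5262, -0.2649, 0.1767]
orientation: [-180.0, 0.0, 17.3]
force: [-0.5, 1.5, 4.4]
opening: 0.0216
gripper_force: 30.0
along -0.6881079618322139 lat 1.71396018048814 up 3.9828721401466765 [ 0.481  0.36  -0.034] [ 0.5262 -0.2649  0.1768] 12.7833
```

```bash
python3 -m pendant '[[-1,[0,0,-0.0015],[0,0,0]],[-1,[-0.0007,0,-0.0015],[0,0,0]],[-1,[-0.0007,0,-0.0005],[0,0,0]],[-1,[-0.0007,0,0],[0,0,0]],[-1,[-0.0007,0,0.0003],[0,0,0]],[-1,[-0.0007,0,0.0003],[0,0,0]]]'; python3 f.py
```

```text
clock: 13.28
tool_pos: [0.5257, -0.2652, 0.1767]
orientation: [180.0, 0.0, 17.3]
force: [-0.5, 1.3, 4.1]
opening: 0.0216
gripper_force: 30.0
along -0.8034040708967277 lat 1.0616948777204196 up 4.469883373344537 [ 0.14   0.457 -0.034] [ 0.5257 -0.2652  0.1766] 13.5333
```

```bash
python3 -m pendant '[[-1,[0,0,0.0003],[0,0,0]],[-1,[0,0,0.0005],[0,0,0]],[-1,[0,0,0.0005],[0,0,0]]]'; python3 f.py
```

```text
clock: 13.78
tool_pos: [0.5258, -0.2652, 0.1762]
orientation: [180.0, -0.0, 17.3]
force: [-1.7, 0.9, 6.2]
opening: 0.0218
gripper_force: 30.0
along -1.3866826894748865 lat 1.2313486121831607 up 6.343606309612694 [ 0.263  0.626 -0.024] [ 0.5258 -0.2652  0.1763] 14.0333
```

```bash
python3 -m pendant '[[-1,[0,0,0.00025],[0,0,0]],[-1,[0,0,0.00025],[0,0,0]],[-1,[0,0,0.00025],[0,0,0]],[-1,[0,0,0.00025],[0,0,0]],[-1,[0,0,0.00025],[0,0,0]],[-1,[0,0,0.00025],[0,0,0]],[-1,[0,0,0.00025],[0,0,0]],[-1,[0,0,0.00025],[0,0,0]]]'; python3 f.py;python3 -m pendant '[[-1,[0,0,0],[0,0,0]],[-1,[0,0,0],[0,0,0]],[-1,[0,0,0],[0,0,0]],[-1,[0,0,0],[0,0,0]],[-1,[0,0,0],[0,0,0]]]'; python3 f.py
```

```text
clock: 14.7
tool_pos: [0.5258, -0.2652, 0.1761]
orientation: [180.0, -0.0, 17.3]
force: [-1.9, 0.1, 6.5]
opening: 0.0218
gripper_force: 30.0
along -1.5743558215427287 lat 1.576874095240723 up 6.91275552569884 [ 0.284  0.768 -0.005] [ 0.5258 -0.2652  0.1761] 14.95
clock: 15.37
tool_pos: [0.5258, -0.2652, 0.1761]
orientation: [180.0, -0.0, 17.3]
force: [-1.5, 1.2, 7.7]
opening: 0.0216
gripper_force: 30.0
along -1.3906162325548426 lat 0.8028408631976642 up 6.732752529503438 [ 0.259  0.716 -0.03 ] [ 0.5258 -0.2652  0.1761] 15.6167
```

```bash
python3 -m pendant '[[-1,[0,0,0.0002],[0,0,0]],[-1,[0,0,0.0002],[0,0,0]],[-1,[0,0,0.0002],[0,0,0]],[-1,[0,0,0.0002],[0,0,0]],[-1,[0,0,0.0002],[0,0,0]],[-1,[0,0,0.0002],[0,0,0]],[-1,[0,0,0.0002],[0,0,0]],[-1,[0,0,0.0002],[0,0,0]],[-1,[0,0,0.0002],[0,0,0]],[-1,[0,0,0.0002],[0,0,0]]]'; python3 f.py;python3 -m pendant '[[-1,[0,0,0],[0,0,0]],[-1,[0,0,0],[0,0,0]],[-1,[0,0,0],[0,0,0]]]'; python3 f.py
```

```text
clock: 16.45
tool_pos: [0.5258, -0.2652, 0.176]
orientation: [180.0, -0.0, 17.3]
force: [-2.1, 0.9, 6.9]
opening: 0.0219
gripper_force: 30.0
along -1.3959823918871572 lat 1.5782281353686756 up 7.10517292830454 [ 0.311  0.725 -0.017] [ 0.5258 -0.2653  0.176 ] 16.7
clock: 16.95
tool_pos: [0.5258, -0.2652, 0.176]
orientation: [180.0, -0.0, 17.3]
force: [-1.6, 0.3, 7.6]
opening: 0.0216
gripper_force: 30.0
along -1.710899224081205 lat 1.4665122277633644 up 7.38144576388525 [0.361 0.763 0.01 ] [ 0.5258 -0.2652  0.176 ] 17.2
```

```bash
python3 -m pendant '[[-1,[0,0,-0.0003],[0,0,0]],[-1,[0,0,-0.0006],[0,0,0]],[-1,[0,0,-0.0008],[0,0,0]],[-1,[0,0,-0.0008],[0,0,0]]]'; python3 f.py
```

```text
clock: 17.53
tool_pos: [0.5258, -0.2652, 0.1765]
orientation: [180.0, -0.0, 17.3]
force: [-2.6, -0.8, 4.2]
opening: 0.0219
gripper_force: 30.0
along -1.034582287168901 lat 1.0883590528343055 up 5.130489150046761 [ 0.13   0.504 -0.024] [ 0.5257 -0.2652  0.1764] 17.7833
```

```bash
python3 -m pendant '[[-1,[0,0,-0.0003],[0,0,0]],[-1,[0,0,-0.0006],[0,0,0]],[-1,[0,0,-0.0009],[0,0,0]],[-1,[0,0,-0.0009],[0,0,0]]]'; python3 f.py
```

```text
clock: 18.12
tool_pos: [0.5257, -0.2651, 0.1771]
orientation: [-180.0, 0.0, 17.3]
force: [-1.2, 0.2, 2.6]
opening: 0.0222
gripper_force: 30.0
along -0.5297163802727165 lat 0.1472330151452275 up 2.824095144169834 [-0.038  0.302  0.053] [ 0.5257 -0.2651  0.1771] 18.3667
```

```bash
python3 -m pendant '[[-1,[0,0,-0.0004],[0,0,0]],[-1,[0,0,-0.0008],[0,0,0]],[-1,[0,0,-0.0008],[0,0,0]]]'; python3 f.py
```

```text
clock: 18.62
tool_pos: [0.5256, -0.265, 0.1778]
orientation: [-180.0, 0.0, 17.3]
force: [-0.3, 0.6, 0.5]
opening: 0.022
gripper_force: 30.0
along -0.309852313150651 lat -0.1816438118199415 up 0.11927915346995721 [-0.171  0.17  -0.021] [ 0.5256 -0.265   0.1778] 18.8667
```

```bash
python3 -m pendant '[[-0.48,[0,0,0],[0,0,0]],[-0.45,[0,0,0],[0,0,0]],[-0.4,[0,0,0],[0,0,0]],[-0.3,[0,0,0],[0,0,0]],[-0.2,[0,0,0],[0,0,0]],[-0.1,[0,0,0],[0,0,0]],[0,[0,0,0],[0,0,0]],[0,[0,0,0],[0,0,0]],[0,[0,0,0],[0,0,0]],[0,[0,0,0],[0,0,0]]]'
python3 - <<'E'
from h import *
s=viewer.snapshot("side")[:,:,::-1]
compose("pics/h6.png",crop(np.ascontiguousarray(s),285,175,75,100,6))
E
```

```text
clock: 19.7
tool_pos: [0.5258, -0.2651, 0.178]
orientation: [180.0, -0.0, 17.3]
force: [0.8, 0.1, 0.2]
opening: 0.0439
gripper_force: 0.0
```

View pics/h6.png

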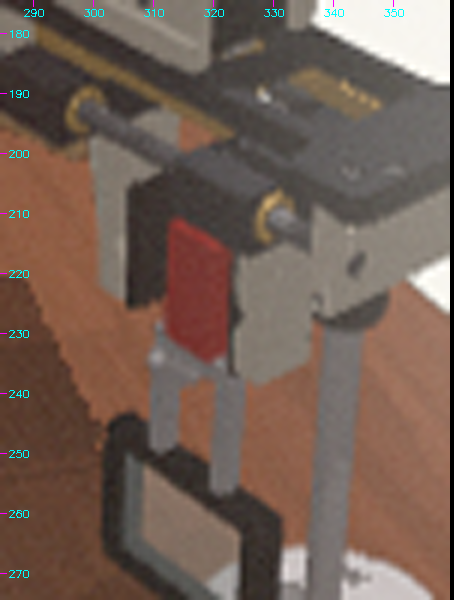

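The magnifier hangs on the hook: the bridge is at about (315,236) on the bar, with the tip visible at (311,234). The fingers are open. Retracting straight up.

```bash
python3 -m pendant '[[0.4,[0,0,0],[0,0,0]],[0.4,[0,0,0],[0,0,0]],[0.4,[0,0,0],[0,0,0]],[0.4,[0,0,-0.005],[0,0,0]],[0.4,[0,0,-0.015],[0,0,0]],[0.4,[0,0,-0.03],[0,0,0]],[0.4,[0,0,-0.05],[0,0,0]],[0.4,[0,0,-0.075],[0,0,0]],[0.4,[0,0,-0.1],[0,0,0]],[0.4,[0,0,-0.125],[0,0,0]]]'
python3 -m pendant '[[0.4,[0,0,-0.03],[0,0,0]],[0.4,[0,0,-0.05],[0,0,0]],[0.4,[0,0,-0.06],[0,0,0]],[0.4,[0,0,-0.06],[0,0,0]],[0.4,[0,0,-0.06],[0,0,0]],[0.4,[0,0,-0.06],[0,0,0]],[0.4,[0,0,-0.06],[0,0,0]],[0.4,[0,0,-0.06],[0,0,0]],[0.4,[0,0,-0.06],[0,0,0]],[0.4,[0,0,-0.06],[0,0,0]]]'
python3 - <<'E'
from h import *
a=viewer.snapshot("side")
for i in range(6): b=viewer.snapshot("side")
print("motion in magnifier area",np.abs(a.astype(int)-b)[195:290,295:345].max())
cv2.imwrite("pics/end.png",b[:,:,::-1])
E
```

```text
clock: 20.58
tool_pos: [0.5256, -0.2652, 0.3054]
orientation: [180.0, -0.0, 17.3]
force: [0.5, 0.9, -0.2]
opening: 0.0608
gripper_force: 0.0
clock: 21.42
tool_pos: [0.5256, -0.2651, 0.3624]
orientation: [-180.0, 0.1, 17.3]
force: [-0.0, 0.5, 0.6]
opening: 0.0619
gripper_force: 0.0
motion in magnifier area 35
```

View pics/end.png

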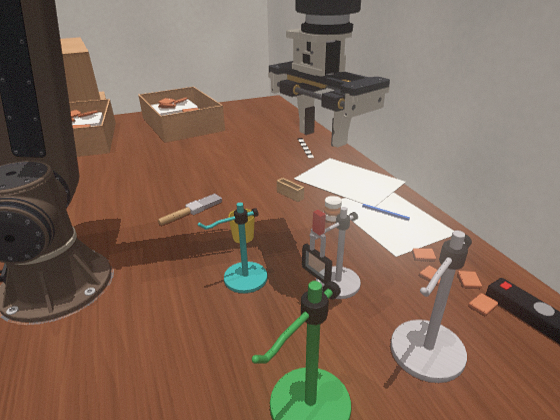

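The magnifier hangs on the right stand, with its handle at (319,222) and its frame at (317,264). The cup, jar and brush are unmoved. I'll let it come to rest before handing in.

```bash
for i in 1 2 3; do python3 -m pendant '[[0.4,[0,0,0],[0,0,0]],[0.4,[0,0,0],[0,0,0]],[0.4,[0,0,0],[0,0,0]],[0.4,[0,0,0],[0,0,0]],[0.4,[0,0,0],[0,0,0]],[0.4,[0,0,0],[0,0,0]],[0.4,[0,0,0],[0,0,0]],[0.4,[0,0,0],[0,0,0]],[0.4,[0,0,0],[0,0,0]],[0.4,[0,0,0],[0,0,0]]]' | head -1; done
python3 - <<'E'
from h import *
I=[viewer.snapshot("side").astype(int) for i in range(12)]
print([np.abs(I[0]-b)[195:290,295:345].mean().round(2) for b in I[1:]],[np.abs(I[0]-b)[300:400,100:200].mean().round(2) for b in I[1:]][:3])
E
```

```text
clock: 22.6
clock: 23.43
clock: 24.27
[np.float64(2.22), np.float64(2.25), np.float64(2.23), np.float64(2.24), np.float64(2.23), np.float64(2.22), np.float64(2.27), np.float64(2.25), np.float64(2.23), np.float64(2.24), np.float64(2.23)] [np.float64(2.36), np.float64(2.35), np.float64(2.35)]
```

Differences are at the image-noise level, so it is at rest. Handing in.

```bash
python3 -c "
from plant import workorder
print(workorder.close_job())"
```

```text
the job is handed in; nothing more can be done
None
```

The magnifier hangs at rest in the dip of the smaller grey stand's hook; I tugged it down before release (about 7–7.5 N at the wrist for over a second, roughly 9 N on the hook with its weight), the cup, jar and brush look unmoved, and the job was handed in at about 25 s with no verdict shown.

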